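# Pin the microscope stage's carriage for transport

### The job

This motorised microscope stage is being made ready for transport. Slide its carriage along until the hole in its lock tongue lines up between the two ears of the fork, then put the long grooved lock pin through fork and tongue from the side away from the sprung catch, and push it fully home so that the catch snaps into its groove. Leave the short pin, the objective, the eyepiece and the bottle where they are.

Things in the scene. Friction and masses are not known exactly. Their poses are not given: they have to be found in the camera images.
- stage: fixed linear stage: aluminium base 110 (x) by 280 (y) mm, rails 38 high, end plates 40; motor 48 beyond its -y end. Origin: centre of its underside on the bench, z up; carriage travels along y. Near its +y end stands the lock fork: two upright ears 36 wide (y), 10 thick (x), 16 apart, tops 74 above the bench, one 14 mm hole through both along x, 62 above the bench, over a foot 42 high
- fork_hole (a point): centre of the hole's mouth on the outer (-x) face of the fork's front ear, 62 mm above the bench, axes as the stage's: the pin goes in here along the stage's +x. The rear ear's outer face is 36 mm further along x. In front of this face the stage stands no higher than 42 mm and ends 37 mm before it
- tongue_hole (a point): centre of the 14 mm hole (along the stage's x) in the carriage's lock tongue, a steel bar 10 mm thick, 24 mm high, sticking out of the carriage's +y end, 62 mm above the bench like the fork's holes. It lines up when it has the same stage y as fork_hole (it is then 18 mm further along x)
- carriage_end (a point): middle of the carriage's -y end face, the face to push: 120 mm wide (x), from 39 to 60 mm above the bench, the point itself at 53 mm. The black carriage is 100 mm long (y). Axes as the stage's
- carriage (a joint): travel of the carriage along the stage's +y, m: 0 at the motor end, 0.085 when tongue and fork holes line up, end stop at 0.097. It slides with about 2.5 N of friction and stays where it is left
- catch (a joint): sprung hinged catch on the back of the rear ear, 16 mm wide, its top 82 mm above the bench; rad, 0 shut. Its tooth hangs in the pin's path 16 mm behind the rear ear's outer face; the pin's tapered nose lifts it to about 0.3 against 3 to 5 N, and it falls back below 0.1 into the groove when the pin is home
- lock_pin: the long lock pin lying on the bench, about 80 g. Origin on its axis at the shoulder, 6 mm above the bench. Along +x a round steel shank 12 mm thick, 76 long, with a groove (6 mm neck) from 48.5 to 59.5 and the last 12 tapered to 4. Along -x a flat aluminium grip 30 long, 20 wide (y), 12 thick (z), its front end the shoulder that stops against the front ear
- short_pin: a like pin for another axis: same grip and origin, but the shank only 46 mm long and without groove. Leave it. It and the lock pin lie one to the left, one to the right of the stage's front, either way
- objective: bright metal microscope objective standing on end on the bench in front of the stage, 32 mm across, 52 mm high, origin under its centre. Leave it
- bottle: small amber bottle standing on the bench in front of the stage, 34 mm across, 82 mm high, origin under its centre. Leave it
- eyepiece: black eyepiece standing on end beside the lock pin's grip (70 to 78 mm off the pin's axis), 34 mm across, 38 mm high, origin under its centre. Leave it
Things that resemble listed ones, but are neither listed nor needed, are in the scene too. Leave any brown or green look-alike of the lock_pin alone.

How it is judged (in metres and radians):
At the end, for the whole second after the job is handed in: the lock pin lies through both ears of the fork and the tongue, along the holes (within 0.09 rad and 4 mm), its shoulder within 4 mm of the front ear; the tongue's hole is within 4 mm of the fork's; the catch is shut in the groove (joint below 0.12); the pin is at rest (x of lock_pin in the frame of fork_hole between -0.004 and 0.003 m and y of lock_pin in the frame of fork_hole between -0.004 and 0.004 m and z of lock_pin in the frame of fork_hole between -0.004 and 0.004 m and angle between the x axis of lock_pin and the x axis of stage, either way round below 0.09 rad and y of tongue_hole in the frame of fork_hole between -0.004 and 0.004 m and value of joint catch below 0.12 rad and linear speed of lock_pin below 0.02 m/s); the robot touches nothing.
It fails at once if the short pin is moved more than 30 mm (distance of short_pin from where it was at the start of the episode above 0.03 m).
It fails at once if the objective is moved more than 25 mm or tipped (distance of objective from where it was at the start of the episode above 0.025 m or angle between objective's own z axis and vertical above 0.5 rad).
It fails at once if the bottle is moved more than 25 mm or tipped (distance of bottle from where it was at the start of the episode above 0.025 m or angle between bottle's own z axis and vertical above 0.5 rad).
It fails at once if the eyepiece is moved more than 25 mm or tipped (distance of eyepiece from where it was at the start of the episode above 0.025 m or angle between eyepiece's own z axis and vertical above 0.5 rad).
It also fails if it takes over 64 s, if anything falls off the work surface, if the arm or the gripper's body presses on something with over 40 N, if the wrist force passes 120 N, or if a joint passes its speed limit or range.

### The arm

A 6-joint arm with a two-finger parallel gripper is mounted at the origin on the work surface. World frame = base frame: x ahead of the robot, y to its left, z up, the work surface at z = 0. Lengths are in m, angles in degrees, forces in N, time in s.
With the tool pointing down it reaches from about 0.4 to 0.825 m from the base axis. Payload 7 kg.
Tool frame: the origin (TCP) lies at the very end of the fingers, on their centre line; the grasp point (between the pads) lies 19 mm behind it (bot.grip_point_offset is the distance from the TCP to the grasp point, in m); x points along the fingers, z is the direction in which the jaws open and shut, and the axes are right-handed (so a half turn about x gives the same grasp; the last joint's range is limited). The gripper opens to 88 mm and grips with 3 to 60 N. Pads are 19 mm wide; open, the fingers measure 130 mm over their backs; the gripper's body (78 mm by 193 mm) begins 47 mm behind the grasp point.
Start: joints at [-58.952, 20.546, 0.682, 0, -70.136, -16.507], TCP at [0.169, -0.653, 0.2] pointing down, gripper open.
Joint ranges: [-176.03, 176.03], [-82.01, 121.73], [-58.28, 71.71], [-173.87, 95.51], [-174.79, -0.11], [-173.66, 173.66]. Speed limits (degrees/s): [136.94, 136.94, 172.46, 180, 180, 180].

### API

Orientations are given as [roll, pitch, yaw] about the fixed x, y, z axes, in that order (R = Rz(yaw) Ry(pitch) Rx(roll)).
In Python, from station import bot gives the robot as it stands.
- The arm moves only by the shell command python3 -m pendant 'ROWS'. ROWS is JSON, one flat list of numbers, 7 for each row, row after row: the shift along the tool's x, y, z in cm, then the turn, a rotation vector about the tool's x, y, z in degrees, then the closure, from 0 (fully open) to 1 (shut). A call has 1 to 8 rows; each row is the pose to reach, as a shift and turn from the pose commanded when the call began, along the tool's axes at that moment; what a row does not reach only later rows make up. A row lasts 1/8 s, in which the tool goes at most 62.5 mm and 10.7 degrees, less where a joint would pass 70% of its speed; a pose out of reach is approached as far as the arm can. A call with a gripper value outside its range is refused whole. The fingers move at their own pace and stop on an object; the grip force is fixed at half the most. Time passes only in rows, so rows that repeat a pose let the fingers close. It gives the time, the measured TCP pose, the force and the opening at its end, in the units of the state.
- bot.observe(): the state, without advancing time (a new reading comes with each control period).
- bot.read_camera(name): name is "scene" or "top"; returns the picture (384x512x3 uint8, blue, green, red); there is no depth.
- bot.calibration(name): a dict with "fovy" (degrees; the focal length in pixels is half the picture's height over the tangent of half this angle, whatever the lens; pixels are square), "cx", "cy" (the principal point, pixels), "R" (3x3) and "t" (3): a world point X has camera coordinates R X + t. Camera axes: x right, y down, z forward; pixel columns grow to the right and rows downward; lengths in m; the calibration is good to about 2 mm. A picture is of the moment at which its call begins. calibration takes no time and is no camera call.
- bot.close_job(): hands the job in, once; it reports no verdict.
The state is a dict: "t": time; "qpos": joint angles; "joint_velocities": joint speeds; "joint_efforts": joint torques, N m; "eef_pos": TCP position; "orientation": TCP orientation; "ft_force": force on the tool from outside, world axes, zero at the start; "wrist_torque": the same for the moment, N m; "grip_width": opening from 0.0 (shut) to 1.0 (fully open).
Only numpy, scipy, OpenCV 4.12 (cv2) and the standard library are available. Lean on these libraries where they do the work, as an engineer would, in place of code of your own. Each camera call takes 0.05 s, during which the arm holds its last target. There are 200 camera calls.

## Working session

There is one attempt and no reset: what is moved stays moved. The work goes in short steps, Python scripts to look and compute and a shell command to move; the robot and the scene stay as the last step left them, time stands still between calls to the robot, and variables do not carry over. Pictures are saved under pics/ and viewed, about 8 in all and at most 12, crops included, and the job is handed in when it is done.

```bash
mkdir -p pics; cat > h.py <<'E'
import cv2,numpy as np
from station import bot
def K(n):
    c=bot.calibration(n); f=192/np.tan(np.radians(c['fovy'])/2); return c,f
def proj(n,X):
    c,f=K(n); p=np.array(c['R'])@np.array(X,float)+np.array(c['t']).ravel(); return np.array([c['cx']+f*p[0]/p[2], c['cy']+f*p[1]/p[2]])
def ray(n,uv,z):
    c,f=K(n); R=np.array(c['R']); t=np.array(c['t']).ravel()
    d=R.T@np.array([(uv[0]-c['cx'])/f,(uv[1]-c['cy'])/f,1]); o=-R.T@t
    return o+d*(z-o[2])/d[2]
E
python3 - <<'E'
from h import *
print(bot.observe())
for n in('scene','top'):
    im=bot.read_camera(n); cv2.imwrite(f'pics/{n}0.png',im); c=bot.calibration(n); print(n,c)
a=cv2.imread('pics/top0.png'); cv2.imwrite('pics/top0b.png',cv2.resize(a,(800,600),interpolation=cv2.INTER_CUBIC))
a=cv2.imread('pics/scene0.png'); cv2.imwrite('pics/scene0b.png',cv2.resize(a,(800,600),interpolation=cv2.INTER_CUBIC))
E
```

```text
{'t': 0.0, 'qpos': array([-5.89507924e+01,  2.05899351e+01,  6.35784534e-01, -2.17463249e-02,
       -7.01358693e+01, -1.65077271e+01]), 'joint_velocities': array([-0.07017277, -0.01960324, -0.04537688,  0.0890435 , -0.03126478,
        0.0422428 ]), 'joint_efforts': array([-1.81423053e-03, -5.82722962e+01,  2.93051845e+01,  6.99702144e+00,
        6.79300865e-03, -1.65119905e-04]), 'eef_pos': array([ 0.16934291, -0.6528745 ,  0.19884981]), 'orientation': array([  3.71468697,  89.90768726, 108.24876223]), 'ft_force': array([ 0.68252082,  0.16377093, -0.39750623]), 'wrist_torque': array([ 0.00713001,  0.03151204, -0.04011584]), 'grip_width': 1.0002644797192848}
scene {'fovy': 44.58141809600703, 'cx': 261.6001429881402, 'cy': 194.6021215293691, 'R': array([[-0.79086547,  0.61198918,  0.00102339],
       [ 0.44996497,  0.58261555, -0.67682394],
       [-0.41480517, -0.5348162 , -0.73614422]]), 't': array([ 0.36538329, -0.18796352,  1.41577555])}
top {'fovy': 49.2397347201922, 'cx': 250.5371961637657, 'cy': 201.8578974522581, 'R': array([[ 2.13266297e-02, -9.99772252e-01,  7.86470518e-04],
       [-9.79594053e-01, -2.10534346e-02, -1.99880577e-01],
       [ 1.99851612e-01,  3.49235720e-03, -9.79819951e-01]]), 't': array([0.03729525, 0.51984511, 0.94196679])}
```

View pics/top0b.png

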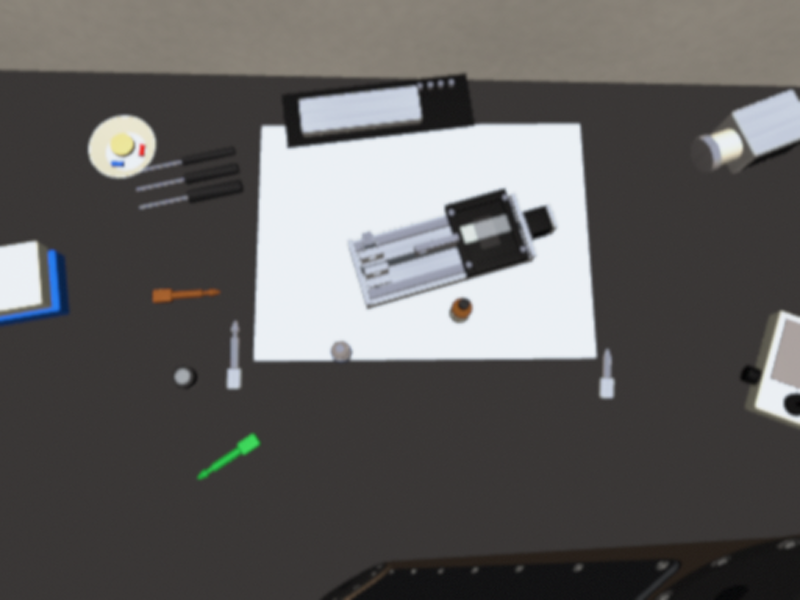

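View pics/scene0b.png

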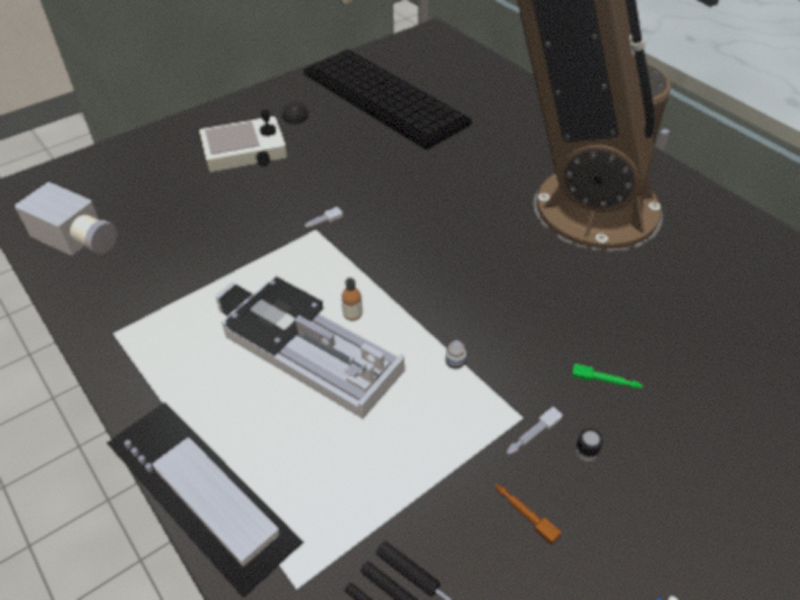

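The top view shows the stage at about (450,250), with its carriage at the motor end and its fork at the left end near (373,265). The long pin is at (234,355) with the eyepiece at (184,377); the short pin is on the right at (607,372). Next come enlarged crops.

```bash
python3 - <<'E'
from h import *
t=cv2.imread('pics/top0.png'); s=cv2.imread('pics/scene0.png')
def crop(im,x,y,w,h,k):
    c=cv2.resize(im[y:y+h,x:x+w],None,fx=k,fy=k,interpolation=cv2.INTER_CUBIC)
    for i in range(0,w,10): cv2.putText(c,str(x+i),(i*k,9),0,.33,(0,0,255)); cv2.line(c,(i*k,10),(i*k,14),(0,0,255))
    for i in range(0,h,10): cv2.putText(c,str(y+i),(0,i*k+4),0,.33,(0,0,255))
    return c
A=crop(t,215,115,145,90,5); cv2.imwrite('pics/A.png',A)
B=np.hstack([crop(t,100,195,65,60,6),crop(s,315,250,65,60,6)])
B=np.vstack([B,crop(s,135,170,130,39,6)[:, :780] ]) if 0 else B
cv2.imwrite('pics/B.png',B); print(A.shape,B.shape)
E
```

```text
(450, 725, 3) (360, 780, 3)
```

View pics/A.png

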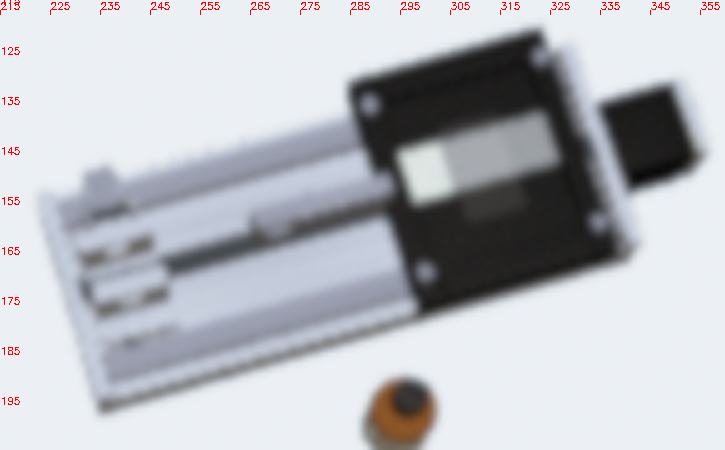

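View pics/B.png

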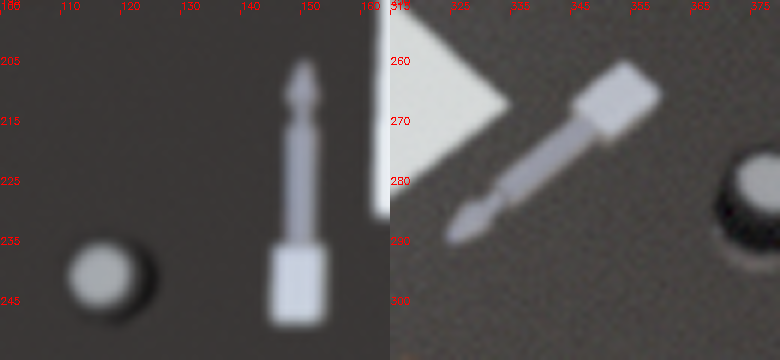

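Crop A shows the carriage top corners at (285,131.6), (298.6,177.6) and (323.4,121), the end-plate corners at (223,154.4) and (235.4,197), and the front ear's hole near (241.4,174.8). Crop B shows the pin's tip at (150,205), shoulder at (149.8,235.5) and grip end at (149.5,249).

```bash
python3 - <<'E'
from h import *
P=lambda u,v,z:ray('top',(u,v),z)[:2]
a=P(285,131.6,.06);b=P(298.6,177.6,.06);c=P(323.4,121,.06)
print('car',a,b,c,np.linalg.norm(a-b),np.linalg.norm(a-c),np.degrees(np.arctan2(*(a-b)[::-1])),np.degrees(np.arctan2(-(a-c)[0],(a-c)[1])))
d=P(223,154.4,.04);e=P(235.4,197,.04)
print('plate',d,e,np.linalg.norm(d-e),np.degrees(np.arctan2(*(d-e)[::-1])))
h=P(241.4,174.8,.062);h2=P(238.2,165.2,.062);print('holes',h,h2,np.linalg.norm(h-h2))
yaw=np.radians(14.5);ex=np.array([np.cos(yaw),np.sin(yaw)]);ey=np.array([-ex[1],ex[0]])
pc=(d+e)/2; print('plate centre',pc,'rel plate: h',(h-pc)@ex,(h-pc)@ey,'carfront',((a+b)/2-pc)@ex,((a+b)/2-pc)@ey, ((c-pc)@ey))
tip=P(150.2,205,.006);sh=P(149.8,235.5,.012);ge=P(149.5,249,.006)
print('pin',tip,sh,ge,np.linalg.norm(tip-sh),np.degrees(np.arctan2(*(tip-ge)[::-1])))
# scene cross-check
S=lambda u,v,z:ray('scene',(u,v),z)[:2]
print('pin scene',S(315+58/6,250+238/6,.006),S(315+(580-390)/6,250+125/6,.010),S(315+(638-390)/6,250+77/6,.012))
for n,u,v,z in(('eye',116.8,241,.038),('obj',341/1.5625,351/1.5625,.05),('bottle',296.5,194.5,.08)): print(n,P(u,v,z))
E
```

```text
car [ 0.69402426 -0.0319081 ] [ 0.57884867 -0.06488455] [ 0.72353041 -0.12591475] 0.11980343498773385 0.09852849201064966 15.977191064372157 17.42566548956488
plate [0.63916579 0.11874195] [0.53263035 0.08517785] 0.11169757383008129 17.48708859490812
holes [0.58226863 0.07153909] [0.60585398 0.07980466] 0.02499177020357603
plate centre [0.58589807 0.1019599 ] rel plate: h -0.0111305984782278 -0.028543102381052114 carfront 0.011282434099464493 -0.1582208311720672 -0.25507669468230354
pin [0.51509505 0.2974281 ] [0.43844353 0.29168824] [0.406222   0.29159057] 0.07686612025346896 3.06913216222629
pin scene [0.51350115 0.29544264] [0.44205817 0.29150734] [0.41005408 0.29031433]
eye [0.42070925 0.36240987]
obj [0.46309483 0.12324155]
bottle [ 0.53297786 -0.05768746]
```

```bash
cat > fit.py <<'E'
from h import *
from scipy.optimize import least_squares
def W(p,q):
    c,s=np.cos(p[2]),np.sin(p[2]); return np.array([p[0]+c*q[0]-s*q[1],p[1]+s*q[0]+c*q[1],q[2]])
obs=[((285,131.6),(.06,0,.06)),((298.6,177.6),(-.06,0,.06)),((323.4,121),(.06,-.1,.06))]
def res(p):
    r=[]
    for uv,q in obs: r+=list(proj('top',W(p,(q[0],q[1]+p[3],q[2])))-uv)
    r+=list(proj('top',W(p,(.055,.14,.04)))-(223,154.4)); r+=list(proj('top',W(p,(-.055,.14,.04)))-(235.2,196.2))
    r+=list(proj('top',W(p,(-.018,p[4],.062)))-(241.4,174.8))
    return np.array(r)
f=least_squares(res,[.627,-.03,.3,-.02,.11]); p=f.x
if __name__=='__main__':
    print(p,np.degrees(p[2]),f.fun.round(1)); fh=W(p,(-.018,p[4],.062)); print('fork',fh,'carend',W(p,(0,p[3]-.1,.053)))
    def box(x0,x1,y0,y1,z0,z1):
        C=[(x,y,z) for x in(x0,x1) for y in(y0,y1) for z in(z0,z1)]
        return [(C[i],C[j]) for i in range(8) for j in range(i) if sum(a!=b for a,b in zip(C[i],C[j]))==1]
    fy=p[4]; L=box(-.018,-.008,fy-.018,fy+.018,.042,.074)+box(.008,.018,fy-.018,fy+.018,.042,.074)+box(-.06,.06,p[3]-.1,p[3],.039,.06)+box(-.055,.055,-.14,.14,0,.04)
    out=[]
    for n,x,y,w,h,k in(('top',215,115,125,90,6),('scene',135,170,130,98,6)):
        im=cv2.resize(cv2.imread(f'pics/{n}0.png')[y:y+h,x:x+w],None,fx=k,fy=k,interpolation=cv2.INTER_CUBIC)
        for a,b in L:
            A,B=[((proj(n,W(p,q))-(x,y)+.5)*k).astype(int) for q in(a,b)]; cv2.line(im,A.tolist(),B.tolist(),(0,0,255),1)
        cv2.imwrite(f'pics/fit_{n}.png',im)
E
python3 fit.py
```

```text
[ 0.6305831  -0.03080408  0.30490179 -0.01853272  0.11216331] 17.469585512192452 [-0.6  0.2  0.7 -0.  -0.   0.  -0.2 -0.7 -0.2 -0.6  0.3  1. ]
fork [0.57974195 0.07078227 0.062     ] carend [ 0.66616656 -0.14386964  0.053     ]
```

View pics/fit_scene.png

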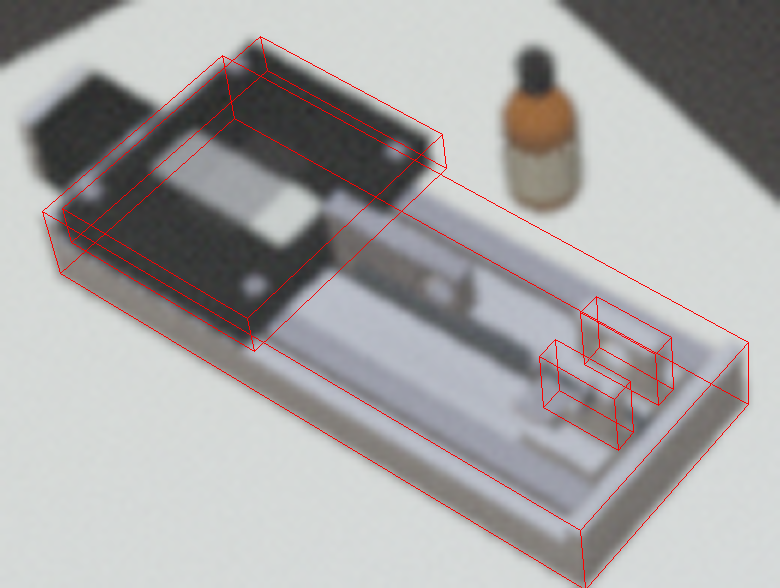

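View pics/fit_top.png

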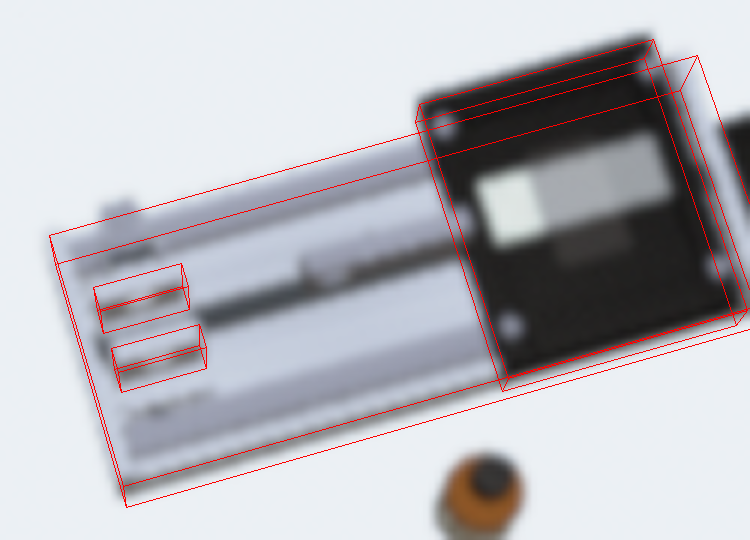

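```bash
cat > fit2.py <<'E'
from fit import *
sc=lambda u,v:(135+u/6-.5,170+v/6-.5)
T=[('top',(285,131.6),(.06,'c',.06)),('top',(298.6,177.2),(-.06,'c',.06)),('top',(323.4,121),(.06,'e',.06)),
('top',(223,154.2),(.055,.14,.04)),('top',(235.2,195.8),(-.055,.14,.04)),('top',(341.8,166),(-.055,-.14,.04)),('top',(241.4,174.6),(-.018,'f',.062)),
('scene',sc(585,582),(.055,.14,0)),('scene',sc(747,345),(-.055,.14,.04)),('scene',sc(256,44),(-.06,'e',.06)),('scene',sc(441,143),(-.06,'c',.06)),('scene',sc(60,275),(.055,-.14,0))]
def res2(p):
    y={'c':p[3],'e':p[3]-.1,'f':p[4]}
    return np.array([proj(n,W(p,(q[0],y.get(q[1],q[1]),q[2])))-uv for n,uv,q in T]).ravel()
p2=least_squares(res2,p,loss='soft_l1').x
if __name__=='__main__':
    print(p2.round(4),np.degrees(p2[2])); print(res2(p2).reshape(-1,2).round(1).tolist())
    print('fork',W(p2,(-.018,p2[4],.062)),'carend',W(p2,(0,p2[3]-.1,.053)))
E
python3 fit2.py
```

```text
[ 0.631  -0.0301  0.3047 -0.019   0.1117] 17.45712127596984
[[-0.7, 0.0], [0.6, 0.2], [-0.1, -0.2], [-0.4, -0.7], [-0.5, -0.4], [2.9, -1.8], [0.2, 1.0], [0.0, 1.7], [0.2, -0.1], [0.7, -1.1], [0.1, -1.3], [-0.0, -0.0]]
fork [0.58032118 0.07100721 0.062     ] carend [ 0.666696   -0.14365368  0.053     ]
```

```bash
cat > go.py <<'E'
from h import *
from scipy.spatial.transform import Rotation as Ro
def cur():
    s=bot.observe(); return np.array(s['eef_pos']),Ro.from_euler('xyz',s['orientation'],degrees=True),s
def axes(jaw_deg,tilt=None):
    "tool x down, tool z (jaws) horizontal at yaw jaw_deg"
    a=np.radians(jaw_deg); z=np.array([np.cos(a),np.sin(a),0]); x=np.array([0,0,-1.]); return Ro.from_matrix(np.c_[x,np.cross(z,x),z])
def to(pos,R):
    p,C,s=cur(); d=C.inv().apply(np.array(pos)-p)*100; r=(C.inv()*R).as_rotvec(degrees=True)
    print('t',s['t'],'p',p.round(4),'q',s['qpos'].round(1),'F',np.round(s['ft_force'],1),'g',round(float(s['grip_width']),3)); print('shift cm',d.round(2),'rot',r.round(2))
E
python3 - <<'E'
from go import *
from fit2 import *
print('R',cur()[1].as_matrix().round(2).tolist())
for jaw in(17.2,197.2): to([*W(p2,(0,-.158,.2))[:2],.16],axes(jaw))
# tongue hole from scene: intersect ray with plane stage x=+.005
from scipy.optimize import brentq
uv=sc(440,287); c=lambda z:ray('scene',uv,z)
ex=np.array([np.cos(p2[2]),np.sin(p2[2])])
z=brentq(lambda z:(c(z)[:2]-p2[:2])@ex-.005,0,.15); X=c(z); print('tongue hole z',z,'stage y',(X[:2]-p2[:2])@np.array([-ex[1],ex[0]]))
E
```

```text
R [[-0.0, -0.97, -0.25], [0.0, -0.25, 0.97], [-1.0, 0.0, 0.0]]
t 0.1 p [ 0.1693 -0.6529  0.1989] q [-59.   20.6   0.6  -0.  -70.1 -16.5] F [ 0.  -1.1  0.3] g 0.998
shift cm [  3.93 -61.13  32.92] rot [ 8.734e+01  6.000e-02 -7.000e-02]
t 0.1 p [ 0.1693 -0.6529  0.1989] q [-59.   20.6   0.6  -0.  -70.1 -16.5] F [ 0.  -1.1  0.3] g 0.998
shift cm [  3.93 -61.13  32.92] rot [-9.266e+01  7.000e-02  6.000e-02]
tongue hole z 0.06165631148708242 stage y 0.03356496339751405
```

```bash
python3 -m pendant '[0,-30.5,16.5,43,0,0,1, 0,-30.5,16.5,43,0,0,1, 0,-30.5,16.5,43,0,0,1, 0,-30.5,16.5,43,0,0,1, 3.9,-61.1,32.9,87.3,0,0,1, 3.9,-61.1,32.9,87.3,0,0,1, 3.9,-61.1,32.9,87.3,0,0,1, 3.9,-61.1,32.9,87.3,0,0,1]'
python3 - <<'E'
from go import *
from fit2 import *
to([*W(p2,(0,-.158,.2))[:2],.16],axes(17.3))
E
```

```text
t: 1.1
eef_pos: [0.5181, -0.33, 0.1792]
orientation: [131.7, 90.0, 154.4]
ft_force: [-0.1, -0.5, 0.6]
grip_width: 0.151
t 1.1 p [ 0.5181 -0.33    0.1792] q [ -14.3   15.7   -9.    -0.   -65.3 -143. ] F [-0.1 -0.5  0.6] g 0.151
shift cm [ 1.92  7.58 20.54] rot [ 5.37 -0.01 -0.01]
```

```bash
python3 -m pendant '[1.9,7.6,20.5,5.4,0,0,1, 1.9,7.6,20.5,5.4,0,0,1, 1.9,7.6,20.5,5.4,0,0,1, 1.9,7.6,20.5,5.4,0,0,1, 1.9,7.6,20.5,5.4,0,0,1, 1.9,7.6,20.5,5.4,0,0,1]'
python3 - <<'E'
from go import *
from fit2 import *
to([*W(p2,(0,-.134,.2))[:2],.049],axes(17.3))
print('carend y',p2[3]-.1)
for n in('top','scene'): cv2.imwrite(f'pics/{n}1.png',bot.read_camera(n))
a=cv2.imread('pics/top1.png')[95:215,215:375];b=cv2.imread('pics/scene1.png')[150:270,110:270]
cv2.imwrite('pics/C.png',cv2.resize(np.hstack([a,b]),None,fx=2.5,fy=2.5,interpolation=cv2.INTER_CUBIC))
E
```

```text
t: 1.85
eef_pos: [0.6754, -0.1819, 0.1603]
orientation: [163.9, 90.0, -178.5]
ft_force: [-0.5, -0.1, -0.0]
grip_width: 0.006
t 1.85 p [ 0.6754 -0.1819  0.1603] q [   0.8   24.2    1.1    0.   -66.9 -163.2] F [-0.5 -0.1 -0. ] g 0.006
shift cm [11.13  2.41  0.34] rot [ 0.3  -0.05 -0.01]
carend y -0.11901295774908816
```

View pics/C.png

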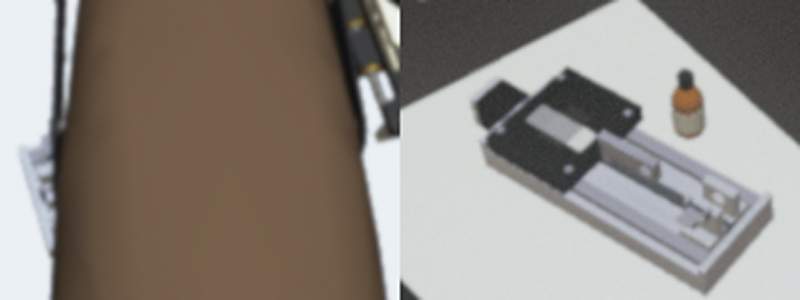

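```bash
R='0,0,0,-90,0,0,1'; python3 -m pendant '[0,2.0,0.3,-89.7,0,0,1,0,2.0,0.3,-89.7,0,0,1,0,2.0,0.3,-89.7,0,0,1,0,2.0,0.3,-89.7,0,0,1,0,2.0,0.3,-89.7,0,0,1,0,2.0,0.3,-89.7,0,0,1,0,2.0,0.3,-89.7,0,0,1,0,2.0,0.3,-89.7,0,0,1]' | tail -3
python3 -m pendant '[0,0,0,-94,0,0,1,0,0,0,-94,0,0,1,0,0,0,-94,0,0,1,0,0,0,-94,0,0,1,0,0,0,-94,0,0,1,0,0,0,-94,0,0,1,0,0,0,-94,0,0,1,0,0,0,-94,0,0,1]'
python3 - <<'E'
from go import *
from fit2 import *
to([*W(p2,(0,-.134,.2))[:2],.049],axes(197.3))
E
```

```text
orientation: [-100.9, 90.0, 2.9]
ft_force: [-0.1, 0.9, 0.2]
grip_width: 0.008
t: 3.95
eef_pos: [0.6721, -0.1628, 0.1612]
orientation: [171.0, 90.0, 0.8]
ft_force: [0.1, -0.4, 0.1]
grip_width: 0.008
t 3.95 p [ 0.6721 -0.1628  0.1612] q [  2.5  23.4  -0.1   0.  -66.5   7.3] F [ 0.1 -0.4  0.1] g 0.008
shift cm [11.22 -0.49  0.02] rot [-7.54 -0.04 -0.01]
```

```bash
python3 -m pendant '[5,0,0,-7.5,0,0,1, 9.5,0.4,0,-7.5,0,0,1, 9.5,0.4,0,-7.5,0,0,1, 10.3,0.4,0,-7.5,0,0,1, 10.7,0.4,0,-7.5,0,0,1, 11.0,0.4,0,-7.5,0,0,1,11.2,0.4,0,-7.5,0,0,1,11.2,0.4,0,-7.5,0,0,1]'
python3 - <<'E'
from go import *
from fit2 import *
to([*W(p2,(0,-.119+.078-.0095,.2))[:2],.049],axes(197.3))
E
```

```text
t: 4.95
eef_pos: [0.6735, -0.1654, 0.0487]
orientation: [164.7, 90.0, 1.7]
ft_force: [0.0, -0.1, 0.2]
grip_width: 0.007
t 4.95 p [ 0.6735 -0.1654  0.0487] q [  2.3  28.9  -7.    0.  -54.1  14.7] F [ 0.  -0.1  0.2] g 0.007
shift cm [-0.03 -9.13  0.07] rot [-0.29 -0.01 -0.  ]
```

```bash
python3 -m pendant '[0,-0.6,0,0,0,0,1, 0,-1.2,0,0,0,0,1, 0,-1.7,0,0,0,0,1, 0,-2.2,0,0,0,0,1, 0,-2.7,0,0,0,0,1, 0,-3.2,0,0,0,0,1, 0,-3.7,0,0,0,0,1,0,-4.2,0,0,0,0,1]'
python3 -m pendant '[0,-0.6,0,0,0,0,1, 0,-1.2,0,0,0,0,1, 0,-1.7,0,0,0,0,1, 0,-2.2,0,0,0,0,1, 0,-2.7,0,0,0,0,1, 0,-3.1,0,0,0,0,1, 0,-3.5,0,0,0,0,1,0,-3.9,0,0,0,0,1]'
cat > tongue.py <<'E'
from go import *
from fit2 import *
import sys
k=sys.argv[1]
cv2.imwrite(f'pics/scene{k}.png',bot.read_camera('scene'));cv2.imwrite(f'pics/top{k}.png',bot.read_camera('top'))
a=cv2.imread(f'pics/scene{k}.png')[205:265,190:270];b=cv2.imread(f'pics/top{k}.png')[135:195,215:295]
A=[cv2.resize(i,None,fx=5,fy=5,interpolation=cv2.INTER_CUBIC) for i in(a,b)]
cv2.imwrite(f'pics/T{k}.png',np.hstack(A))
E
python3 tongue.py 2
```

```text
t: 5.95
eef_pos: [0.6611, -0.125, 0.0486]
orientation: [-6.8, 90.0, -169.8]
ft_force: [-0.2, 0.2, 1.8]
grip_width: 0.007
t: 6.95
eef_pos: [0.6497, -0.0878, 0.0486]
orientation: [-163.2, 90.0, 33.8]
ft_force: [-0.4, 0.9, -1.2]
grip_width: 0.006
```

View pics/T2.png

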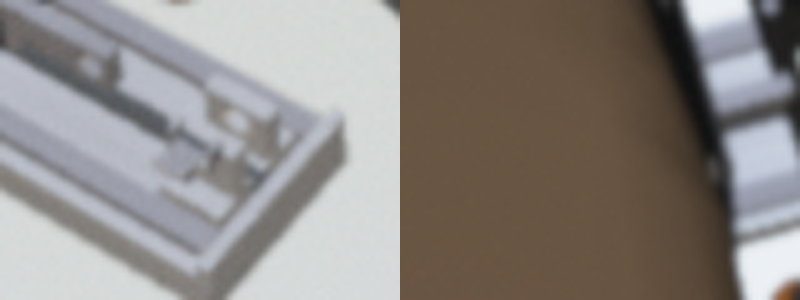

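```bash
python3 - <<'E'
from go import *
from fit2 import *
p,C,s=cur(); print(p,s['ft_force'],s['t'])
q=proj('scene',p); print('tcp px',q)
print('carriage end px',proj('scene',W(p2,(0,p2[3]-.1,.053))))
im=cv2.imread('pics/scene2.png'); im0=cv2.imread('pics/scene1.png')
cv2.circle(im,tuple(int(v) for v in q),2,(0,0,255),-1)
c=im[100:270,110:290]; c0=im0[100:270,110:290]
cv2.imwrite('pics/D.png',cv2.resize(np.hstack([c0[:,:130],c]),None,fx=2.55,fy=2.55,interpolation=cv2.INTER_CUBIC))
E
```

```text
[ 0.64970473 -0.08761606  0.04857957] [-0.3130354   0.06853401 -0.16765511] 7.05
tcp px [179.84903711 202.87959211]
carriage end px [162.22351977 191.60176367]
```

View pics/D.png

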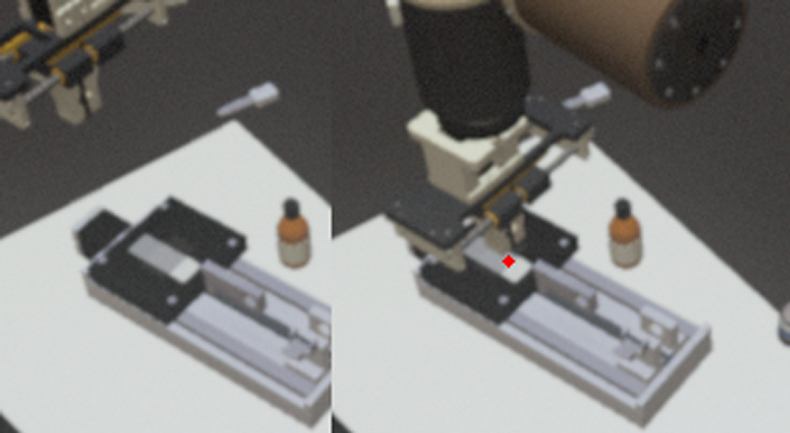

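```bash
python3 - <<'E'
from go import *
print(proj('scene',[0.6754,-.1819,.1603]),'seen',(110+78/2.55,100+122/2.55))
print(bot.observe()['grip_width'], proj('scene',[0.6497,-.0876,.0486]),proj('scene',[0.6497,-.0876,.070]))
a=cv2.imread('pics/scene1.png')[105:165,110:180];b=cv2.imread('pics/scene2.png')[165:225,140:210]
A=[]
for im,(x,y),P in((a,(110,105),[.6754,-.1819,.1603]),(b,(140,165),[.6497,-.0876,.0486])):
    im=cv2.resize(im,None,fx=5.6,fy=5.6,interpolation=cv2.INTER_CUBIC)
    for dz in(0,.02,.04): cv2.circle(im,tuple(int(v) for v in (proj('scene',np.array(P)+[0,0,dz])-(x,y)+.5)*5.6),2,(0,0,255),-1)
    A.append(im)
cv2.imwrite('pics/E.png',np.hstack(A))
E
```

```text
[144.00576851 153.21034507] seen (140.58823529411765, 147.84313725490196)
0.0058913877896275245 [179.85300653 202.87707653] [178.73392012 197.04892947]
```

View pics/E.png

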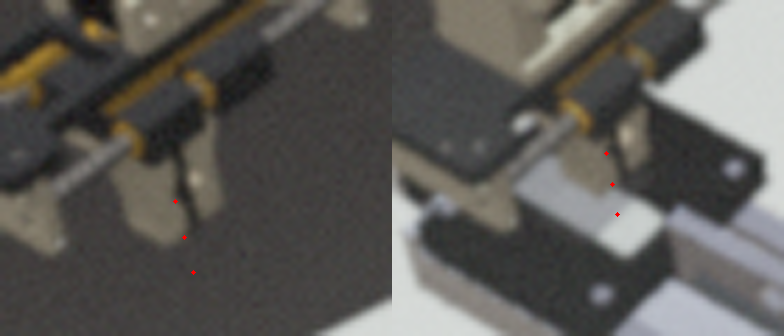

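The carriage has not moved, and in both views the fingertips appear about 20 mm higher than the reported TCP. I'll find the true tip height by touching the carriage top gently, since it is known to be 60 mm high.

```bash
python3 -c "
from station import bot; print(bot.grip_point_offset,[a for a in dir(bot) if a[0]!='_'])"
python3 -m pendant '[0.2,0,0,0,0,0,1, 0.4,0,0,0,0,0,1]'|sed -n 2,4p
python3 -m pendant '[0.2,0,0,0,0,0,1]'|sed -n 2,4p
python3 -m pendant '[0.1,0,0,0,0,0,1,0.1,0,0,0,0,0,1]'|sed -n 2,4p
```

```text
0.0188 ['IKError', 'calibration', 'close_job', 'grip_point_offset', 'observe', 'read_camera']
eef_pos: [0.6498, -0.0881, 0.0444]
orientation: [-13.5, 90.0, -176.5]
ft_force: [0.6, 0.5, 0.0]
eef_pos: [0.6497, -0.0881, 0.0423]
orientation: [-12.5, 90.0, -175.5]
ft_force: [-0.3, 0.3, 0.5]
eef_pos: [0.6497, -0.0881, 0.0414]
orientation: [-4.9, 90.0, -167.9]
ft_force: [0.5, -0.4, -0.0]
```

```bash

for i in 1; do :; done
python3 -m pendant '[0.1,0,0,0,0,0,1,0.1,0,0,0,0,0,1]'|sed -n 2,4p
python3 -m pendant '[0.1,0,0,0,0,0,1,0.1,0,0,0,0,0,1]'|sed -n 2,4p
python3 -m pendant '[0.1,0,0,0,0,0,1,0.1,0,0,0,0,0,1]'|sed -n 2,4p
```

```text
eef_pos: [0.6497, -0.088, 0.0405]
orientation: [-29.0, 90.0, 168.0]
ft_force: [0.0, -0.2, -0.2]
eef_pos: [0.6497, -0.088, 0.0395]
orientation: [0.7, 90.0, -162.3]
ft_force: [0.3, 0.3, 0.1]
eef_pos: [0.6497, -0.088, 0.0384]
orientation: [-17.0, 90.0, 180.0]
ft_force: [-0.3, 0.0, -0.0]
```

```bash

python3 -m pendant '[0.1,0,0,0,0,0,1,0.1,0,0,0,0,0,1]'|sed -n 2,4p
python3 -m pendant '[0.1,0,0,0,0,0,1,0.1,0,0,0,0,0,1]'|sed -n 2,4p
```

```text
eef_pos: [0.6497, -0.088, 0.0375]
orientation: [-19.1, 90.0, 177.9]
ft_force: [0.1, -0.4, -0.3]
eef_pos: [0.6497, -0.088, 0.0364]
orientation: [-19.2, 90.0, 177.8]
ft_force: [0.6, 0.4, -0.0]
```

```bash
python3 -m pendant '[0.1,0,0,0,0,0,1,0.1,0,0,0,0,0,1]'|sed -n 2,4p
```

```text
eef_pos: [0.6497, -0.088, 0.0355]
orientation: [-24.4, 90.0, 172.6]
ft_force: [0.2, 0.7, -0.0]
```

```bash
python3 -m pendant '[0.1,0,0,0,0,0,1,0.1,0,0,0,0,0,1]'|sed -n 2,4p
python3 -m pendant '[0.1,0,0,0,0,0,1,0.1,0,0,0,0,0,1]'|sed -n 2,4p
```

```text
eef_pos: [0.6497, -0.088, 0.0344]
orientation: [-9.1, 90.0, -172.1]
ft_force: [0.1, 0.0, 0.6]
eef_pos: [0.6497, -0.088, 0.0334]
orientation: [-12.3, 90.0, -175.3]
ft_force: [0.5, 0.3, 0.1]
```

```bash
python3 -m pendant '[0.1,0,0,0,0,0,1,0.1,0,0,0,0,0,1]'|sed -n 2,4p
python3 -m pendant '[0.1,0,0,0,0,0,1,0.1,0,0,0,0,0,1]'|sed -n 2,4p
python3 - <<'E'
from go import *
p=cur()[0]
cv2.imwrite('pics/scene3.png',bot.read_camera('scene'))
x,y=150,170
im=cv2.resize(cv2.imread('pics/scene3.png')[y:y+60,x:x+60],None,fx=8,fy=8,interpolation=cv2.INTER_CUBIC)
for dz in(0,.02,.04): cv2.circle(im,tuple(int(v) for v in (proj('scene',p+[0,0,dz])-(x,y)+.5)*8),2,(0,0,255),-1)
cv2.imwrite('pics/F.png',im)
E
```

```text
eef_pos: [0.6497, -0.088, 0.0325]
orientation: [-17.2, 90.0, 179.8]
ft_force: [-0.7, -0.3, 1.1]
eef_pos: [0.6497, -0.088, 0.0314]
orientation: [-18.1, 90.0, 178.9]
ft_force: [-0.2, 0.2, -0.2]
```

```bash
python3 -m pendant '[0.1,0,0,0,0,0,1,0.1,0,0,0,0,0,1]'|sed -n 2,4p
python3 -m pendant '[0.1,0,0,0,0,0,1,0.1,0,0,0,0,0,1]'|sed -n 2,4p
```

```text
eef_pos: [0.6497, -0.088, 0.0304]
orientation: [-6.0, 90.0, -169.0]
ft_force: [-0.1, 0.3, 0.4]
eef_pos: [0.6497, -0.088, 0.0295]
orientation: [-12.7, 90.0, -175.7]
ft_force: [0.2, 1.4, 0.0]
```

```bash
python3 -m pendant '[0.1,0,0,0,0,0,1,0.1,0,0,0,0,0,1]'|sed -n 2,4p
python3 -m pendant '[0.1,0,0,0,0,0,1,0.1,0,0,0,0,0,1]'|sed -n 2,4p
```

```text
eef_pos: [0.6497, -0.088, 0.0284]
orientation: [-16.0, 90.0, -179.0]
ft_force: [0.3, 0.8, -0.3]
eef_pos: [0.6497, -0.088, 0.0275]
orientation: [-18.2, 90.0, 178.8]
ft_force: [-0.4, -0.8, 0.5]
```

```bash
python3 - <<'E'
from go import *
from fit2 import *
p=cur()[0]; print(p)
cv2.imwrite('pics/scene4.png',bot.read_camera('scene'))
x,y=140,130; k=6
im=cv2.resize(cv2.imread('pics/scene4.png')[y:y+100,x:x+130],None,fx=k,fy=k,interpolation=cv2.INTER_CUBIC)
for dz in(0,.02,.04): cv2.circle(im,tuple(int(v) for v in (proj('scene',p+[0,0,dz])-(x,y)+.5)*k),2,(0,0,255),-1)
cv2.imwrite('pics/F.png',im)
E
```

```text
[ 0.64968956 -0.0879955   0.02746628]
```

View pics/F.png

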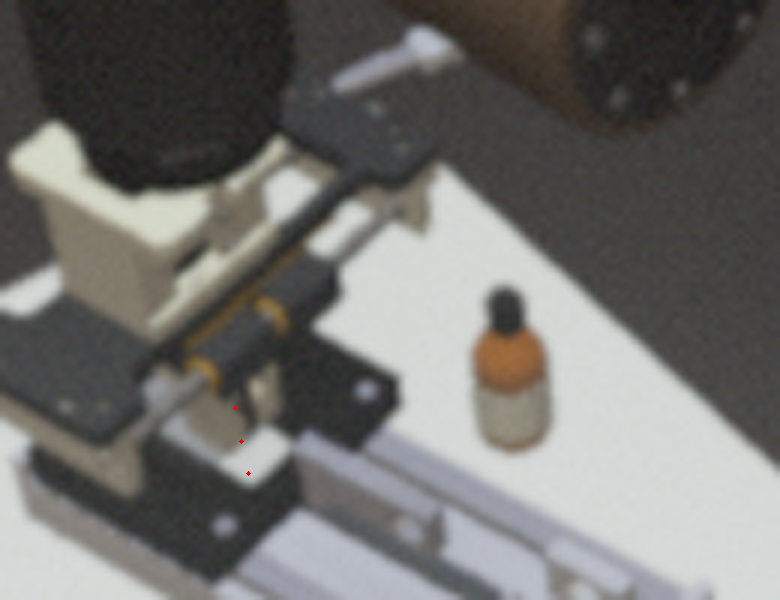

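```bash
python3 -m pendant '[0.1,0,0,0,0,0,1,0.1,0,0,0,0,0,1]'|sed -n 2,4p
python3 -m pendant '[0.1,0,0,0,0,0,1,0.1,0,0,0,0,0,1]'|sed -n 2,4p
```

```text
eef_pos: [0.6498, -0.088, 0.0266]
orientation: [162.8, 90.0, -0.2]
ft_force: [-0.3, 1.7, 0.5]
eef_pos: [0.6499, -0.0881, 0.0265]
orientation: [138.9, 90.0, -24.1]
ft_force: [-2.5, 0.3, 7.3]
```

```bash
python3 -m pendant '[0.1,0,0,0,0,0,1,0.1,0,0,0,0,0,1]'|sed -n 2,4p
python3 -m pendant '[0.1,0,0,0,0,0,1,0.1,0,0,0,0,0,1]'|sed -n 2,4p; python3 -c "
from station import bot; print(bot.observe()['t'])"
```

```text
eef_pos: [0.65, -0.0883, 0.0265]
orientation: [128.9, 89.9, -34.0]
ft_force: [-5.3, 0.6, 13.0]
eef_pos: [0.6502, -0.0886, 0.0264]
orientation: [126.6, 89.9, -36.3]
ft_force: [-6.9, -0.8, 19.5]
12.275
```

Contact came at a reported z of 0.0266 on the 60 mm carriage top. The true fingertips are therefore about 33 mm above the reported TCP, so I'll add that offset to every height from here.

```bash
python3 -m pendant '[-3,0,0,0,0,0,1, -3,0,0,0,0,0,1, -3,4,0,0,0,0,1, -3,7.1,0,0,0,0,1, -3,7.1,0,0,0,0,1, -3,7.1,0,0,0,0,1]'
cat >> go.py <<'E'
OFF=.033
def tot(pos,R): to(np.array(pos)-[0,0,OFF],R)
def stage_now():
    from fit2 import p2
    p=cur()[0]; c,s=np.cos(p2[2]),np.sin(p2[2]); d=p[:2]-p2[:2]; return d@[c,s],d@[-s,c],p[2]+OFF
E
python3 - <<'E'
from go import *
from fit2 import *
tot([*W(p2,(0,-.133,.2))[:2],.050],axes(197.3)); print(stage_now())
E
```

```text
t: 13.02
eef_pos: [0.67, -0.1558, 0.0528]
orientation: [-27.0, 89.9, 170.0]
ft_force: [0.3, 0.7, -0.4]
grip_width: 0.003
t 13.025 p [ 0.67   -0.1558  0.0528] q [  3.1  28.3  -7.5  -0.  -54.3  13.9] F [ 0.3  0.7 -0.4] g 0.003
shift cm [ 3.58  0.15 -0.06] rot [-0.33  0.06  0.03]
(np.float64(-0.0005017549009936719), np.float64(-0.13154987974453838), np.float64(0.08575704370573477))
```

```bash
python3 -m pendant '[1,0.15,0,0,0,0,1, 2,0.15,0,0,0,0,1, 2.6,0.15,0,0,0,0,1]'|sed -n 2,4p
python3 -m pendant '[0.4,0,0,0,0,0,1, 0.4,0,0,0,0,0,1]'|sed -n 2,4p
```

```text
eef_pos: [0.6703, -0.1568, 0.0263]
orientation: [-21.5, 89.9, 175.5]
ft_force: [-0.2, 1.4, 0.2]
eef_pos: [0.6708, -0.1573, 0.0232]
orientation: [-11.8, 90.0, -174.8]
ft_force: [0.3, -0.1, -0.8]
```

```bash
python3 -m pendant '[0.2,0,0,0,0,0,1, 0.4,0,0,0,0,0,1, 0.5,0,0,0,0,0,1]'|sed -n 2,4p
```

```text
eef_pos: [0.671, -0.1574, 0.0185]
orientation: [172.7, 90.0, 9.7]
ft_force: [-0.8, -0.3, 0.7]
```

```bash
python3 -m pendant '[0.2,0,0,0,0,0,1, 0.2,0,0,0,0,0,1]'|sed -n 2,4p
python3 -m pendant '[0,-0.3,0,0,0,0,1, 0,-0.6,0,0,0,0,1, 0,-0.9,0,0,0,0,1, 0,-1.2,0,0,0,0,1]'|sed -n 2,4p
python3 -m pendant '[0,-0.3,0,0,0,0,1, 0,-0.6,0,0,0,0,1, 0,-0.9,0,0,0,0,1, 0,-1.2,0,0,0,0,1]'|sed -n 2,4p
```

```text
eef_pos: [0.6708, -0.1573, 0.0163]
orientation: [-20.1, 90.0, 176.9]
ft_force: [-0.6, 0.3, 0.3]
eef_pos: [0.6673, -0.1458, 0.0165]
orientation: [-0.8, 90.0, -163.8]
ft_force: [-0.3, -3.4, -1.1]
eef_pos: [0.6636, -0.1342, 0.0165]
orientation: [-12.3, 90.0, -175.3]
ft_force: [-1.0, -4.1, -1.1]
```

```bash
cat > hole.py <<'E'
from go import *
from fit2 import *
from scipy.optimize import brentq
ex=np.array([np.cos(p2[2]),np.sin(p2[2])]); ey=np.array([-ex[1],ex[0]])
def hole(uv,xs):
    c=lambda z:ray('scene',uv,z); z=brentq(lambda z:(c(z)[:2]-p2[:2])@ex-xs,-.05,.2); return (c(z)[:2]-p2[:2])@ey,z
def track(name,x,y,w,h,dy):
    "match a scene0 patch (carriage) in picture `name`, shifted by dy m along the stage at z .06"
    a=cv2.imread('pics/scene0.png',0); b=cv2.imread(name,0); t=a[y:y+h,x:x+w]
    r=cv2.matchTemplate(b,t,cv2.TM_CCOEFF_NORMED); 
    v=proj('scene',W(p2,(0,.03,.06))); best=[]
    for d in np.arange(0,dy,.0005):
        u=proj('scene',W(p2,(0,.03+d,.06)))-v+(x,y)
        best.append((float(cv2.getRectSubPix(r.astype(np.float32),(1,1),(float(u[0]),float(u[1])))[0,0]),d))
    return max(best)
E
python3 - <<'E'
from hole import *
cv2.imwrite('pics/scene5.png',bot.read_camera('scene'))
print('tongue',hole((190+95/5-.5,205+65/5-.5),.005),'ear',hole((190+233/5-.5,205+120/5-.5),-.008))
# tongue patch around hole; black carriage front corner patch
for P in((196,206,22,20),(245-50,195,24,16),(170,205,20,24)): print(P,track('pics/scene2.png',*P,.1),track('pics/scene5.png',*P,.1))
print(stage_now())
E
```

```text
tongue (np.float64(0.03568469907454164), 0.06249475172799143) ear (np.float64(0.10732271265714934), 0.05889641698464319)
(196, 206, 22, 20) (0.9982722401618958, np.float64(0.0)) (0.982354998588562, np.float64(0.021500000000000002))
(195, 195, 24, 16) (0.9993143081665039, np.float64(0.0)) (0.9228048920631409, np.float64(0.021))
(170, 205, 20, 24) (0.9988288879394531, np.float64(0.0)) (0.992968738079071, np.float64(0.021500000000000002))
(np.float64(-1.907115822123369e-05), np.float64(-0.10874827039851583), np.float64(0.049514786111413196))
```

```bash
python3 - <<'E'
from hole import *
a=np.mean([cv2.imread(f'pics/scene{k}.png',0).astype(float) for k in(0,1,2,4)],0).astype(int)
print('     '+' '.join(f'{c:3d}' for c in range(226,252)))
for r in range(214,246): print(r,' '.join(f'{v:3d}' for v in a[r,226:252]))
for fy in(.107,.112):
    print(fy,'hole',proj('scene',W(p2,(-.008,fy,.062))),'top corners',[proj('scene',W(p2,(x,fy+d,.074))).round(1).tolist() for x in(-.018,-.008) for d in(-.018,.018)],'mid-bottom edge +y',proj('scene',W(p2,(-.008,fy+.018,.042))).round(1))
E
```

```text
226 227 228 229 230 231 232 233 234 235 236 237 238 239 240 241 242 243 244 245 246 247 248 249 250 251
214 162 170 182 192 201 209 212 213 215 214 215 213 213 214 214 213 214 214 214 213 215 214 214 214 214 214
215 157 159 164 172 184 195 206 211 212 214 215 214 214 215 214 214 214 214 214 214 214 214 215 214 213 214
216 157 157 158 159 165 175 187 198 207 211 213 213 214 214 214 214 214 214 214 214 214 215 214 215 214 214
217 155 156 157 158 158 161 167 177 188 201 209 212 214 213 214 214 214 215 214 214 214 215 214 214 213 214
218 141 152 155 158 158 158 158 162 168 178 190 202 208 212 213 214 214 214 214 214 214 214 214 214 214 214
219 128 136 148 155 156 159 163 167 166 165 169 180 191 202 208 212 213 214 215 214 214 215 214 214 214 214
220 145 131 128 141 151 161 175 180 178 171 167 165 171 182 193 202 209 211 214 214 214 214 214 215 214 215
221 174 156 137 129 138 164 181 186 186 183 178 171 167 167 172 182 193 203 210 213 214 214 215 214 214 215
222 185 180 170 150 141 162 177 183 186 188 186 183 179 172 166 166 174 186 198 207 210 213 213 215 214 215
223 187 187 184 175 158 
[... 2057 characters left out ...]
62 146 134 130 124 117 118 120 112 121 154 178 184 179 154 128 116 114 115 114
243 183 187 189 189 189 187 180 170 156 142 133 122 117 118 127 153 174 182 177 155 129 115 114 114 114 115
244 164 179 186 188 188 188 187 184 179 169 151 131 121 131 158 176 182 178 158 132 118 115 114 114 116 119
245 141 153 168 179 185 187 188 188 186 180 161 136 131 153 177 184 181 162 135 119 115 114 113 116 119 138
0.107 hole [235.93662748 227.60432815] top corners [[232.1, 218.2], [244.6, 225.1], [229.5, 220.9], [242.0, 227.9]] mid-bottom edge +y [242.4 236.4]
0.112 hole [237.66193313 228.57054636] top corners [[233.8, 219.1], [246.4, 226.0], [231.2, 221.8], [243.8, 228.8]] mid-bottom edge +y [244.2 237.4]
```

```bash
python3 - <<'E'
from hole import *
a=np.mean([cv2.imread(f'pics/scene{k}.png',0).astype(float) for k in(0,1,2,4)],0)
print('     '+' '.join(f'{c:3d}' for c in range(200,220)))
for r in range(208,228): print(r,' '.join(f'{int(v):3d}' for v in a[r,200:220]))
for y in(.034,.036): print(y,proj('scene',W(p2,(.005,y,.062))),'tip top corners +x for tip=hole+10/12/14:',[proj('scene',W(p2,(.005,y+d,.074))).round(1).tolist() for d in(.01,.012,.014)])
# top: tongue strip
b=np.mean([cv2.imread(f'pics/top0.png',0).astype(float)],0)
print('     '+' '.join(f'{c:3d}' for c in range(258,282)))
for r in range(152,168): print(r,' '.join(f'{int(v):3d}' for v in b[r,258:282]))
for y in(.034,): print([(d,proj('top',W(p2,(x,y+d,.074))).round(1).tolist()) for d in(.01,.014) for x in(-.005,.005)])
E
```

```text
200 201 202 203 204 205 206 207 208 209 210 211 212 213 214 215 216 217 218 219
208 159 159 157 150 137 126 127 135 147 155 156 157 157 157 158 161 170 181 192 202
209 159 161 161 160 156 148 136 126 127 140 149 154 156 157 156 155 158 161 171 183
210 154 158 159 161 161 158 153 140 129 125 130 140 150 156 156 157 157 156 159 165
211 127 141 150 156 158 158 157 155 151 140 126 122 130 141 149 155 158 157 157 157
212 111 118 126 142 150 154 157 157 157 152 142 129 122 124 131 143 151 155 158 156
213 106 108 109 119 129 141 149 154 157 157 154 150 143 129 126 128 136 147 153 156
214 106 107 107 107 110 117 128 142 150 154 155 155 147 139 149 143 133 128 136 148
215 105 106 106 106 103 103 111 126 134 142 149 149 134 133 164 172 161 140 128 130
216  99 102 105 104 102 109 126 137 135 128 132 128 113 122 163 180 181 173 155 135
217  92  95  99 101 106 117 139 149 147 134 118 109 100 115 157 180 186 183 177 164
218  89  92  94  96 102 112 135 149 152 145 120 102  97 109 148 177 185 186 185 182
219  98  89  90  91  96 104 119 137 147 145 123 102  96 107 145 176 185 186 187 186
220 131 105 
[... 2009 characters left out ...]
2
162 168 159 148 132 120 110  97  81  77  84  97 107 108 102  95  93  99 110 121 135 153 163 170 180
163 128 116 106  94  86  81  77  74  74  78  86  95 102 111 119 127 142 156 166 173 185 191 194 195
164  91  84  80  76  76  76  77  82  88  98 110 122 134 151 162 168 178 186 191 194 197 198 199 199
165  76  75  76  79  86  93 106 117 127 140 156 165 173 183 189 192 194 196 198 198 198 199 200 201
166  82  89  97 110 121 134 151 161 169 177 186 191 192 195 197 197 197 198 199 200 201 201 203 203
167 117 127 141 155 166 174 183 189 191 193 195 197 197 198 198 199 199 200 201 202 203 203 203 204
[(0.01, [267.5, 161.4]), (0.01, [266.3, 157.6]), (0.014, [265.8, 161.9]), (0.014, [264.6, 158.0])]
```

```bash
python3 -m pendant '[0,-0.4,0,0,0,0,1, 0,-0.9,0,0,0,0,1, 0,-1.4,0,0,0,0,1, 0,-1.9,0,0,0,0,1,0,-2.4,0,0,0,0,1,0,-2.9,0,0,0,0,1,0,-3.4,0,0,0,0,1,0,-3.8,0,0,0,0,1]'|sed -n 2,4p
python3 -m pendant '[0,-0.3,0,0,0,0,1, 0,-0.6,0,0,0,0,1, 0,-0.9,0,0,0,0,1, 0,-1.1,0,0,0,0,1,0,-1.3,0,0,0,0,1]'|sed -n 2,4p
python3 - <<'E'
from hole import *
cv2.imwrite('pics/scene6.png',bot.read_camera('scene'))
for P in((196,206,22,20),(195,195,24,16),(170,205,20,24)): print(P,track('pics/scene6.png',*P,.1))
print(stage_now(),bot.observe()['t'])
E
```

```text
eef_pos: [0.6528, -0.0977, 0.0166]
orientation: [-148.6, 90.0, 48.4]
ft_force: [-0.5, -4.0, -0.2]
eef_pos: [0.6491, -0.0855, 0.0166]
orientation: [-177.7, 90.0, 19.3]
ft_force: [-1.4, -3.5, 0.5]
(196, 206, 22, 20) (0.7061726450920105, np.float64(0.0535))
(195, 195, 24, 16) (0.9823998212814331, np.float64(0.069))
(170, 205, 20, 24) (0.9711288809776306, np.float64(0.07150000000000001))
(np.float64(0.0006943516265346851), np.float64(-0.0580079485383545), np.float64(0.04956995173363533)) 17.0
```

```bash
python3 -m pendant '[0,-0.1,0,0,0,0,1, 0,-0.2,0,0,0,0,1, 0,-0.22,0,0,0,0,1]'|sed -n 2,4p
python3 -m pendant '[0,0.5,0,0,0,0,1, -1,1,0,0,0,0,1, -5,1,0,0,0,0,0, -10,1,0,0,0,0,0,-10,1,0,0,0,0,0]'|sed -n 2,4p
python3 - <<'E'
from hole import *
cv2.imwrite('pics/scene7.png',bot.read_camera('scene'))
a=cv2.imread('pics/scene7.png',0)
for P in((195,195,24,16),(170,205,20,24)): print(P,track('pics/scene7.png',*P,.1))
print('     '+' '.join(f'{c:3d}' for c in range(226,250)))
for r in range(218,240): print(r,' '.join(f'{v:3d}' for v in a[r,226:250]))
print('proj rear ear hole +x face',proj('scene',W(p2,(.018,.111,.062))))
tot([.424,.291,.10],axes(90)); to([.424,.291,.10],axes(-90))
E
```

```text
eef_pos: [0.6486, -0.0834, 0.0166]
orientation: [171.4, 90.0, 8.4]
ft_force: [-1.0, -2.4, -1.5]
eef_pos: [0.6549, -0.0932, 0.1225]
orientation: [164.9, 89.4, 1.9]
ft_force: [-0.3, 0.2, -1.0]
(195, 195, 24, 16) (0.9759975075721741, np.float64(0.07150000000000001))
(170, 205, 20, 24) (0.976804256439209, np.float64(0.074))
     226 227 228 229 230 231 232 233 234 235 236 237 238 239 240 241 242 243 244 245 246 247 248 249
218 139 150 156 156 158 158 160 162 168 177 191 202 208 211 214 213 214 214 213 214 213 214 215 214
219 126 136 147 156 157 159 162 166 163 164 171 180 192 201 209 213 214 214 215 215 214 216 216 215
220 136 125 129 142 151 163 173 181 177 172 164 166 170 182 193 203 209 213 214 215 214 214 215 214
221 154 141 128 127 136 165 181 185 187 182 178 170 168 165 173 183 193 203 210 214 214 214 214 215
222 160 159 153 138 137 161 177 183 188 188 187 184 178 172 167 168 176 186 197 207 212 213 215 215
223 162 162 161 154 146 150 159 167 179 184 187 187 187 182 177 168 166 169 177 189 197 208 211 214
224 157 161 161 162 157 154 149 151 159 171 181 187 187 189 186 182 176 167 1
[... 1201 characters left out ...]
0 122 131 154 177 183
237 157 157 154 154 157 136 108 110 122 131 131 121 120 140 161 169 167 152 132 130 154 175 183 182
238 157 151 145 139 145 132 113 116 127 128 123 115 114 113 128 153 164 145 132 153 174 184 183 168
239 153 132 123 131 134 125 118 126 127 128 124 117 112 110 106 117 127 119 142 172 184 184 170 146
proj rear ear hole +x face [230.50223632 235.6961712 ]
t 18.05 p [ 0.6532 -0.093   0.1198] q [  8.8  22.2  -7.7   0.  -59.8   8.2] F [-0.   1.1 -1. ] g 0.327
shift cm [  5.18 -43.43  10.72] rot [107.    -0.27   0.27]
t 18.05 p [ 0.6532 -0.093   0.1198] q [  8.8  22.2  -7.7   0.  -59.8   8.2] F [-0.   1.1 -1. ] g 0.327
shift cm [  1.88 -43.43  10.7 ] rot [-73.    -0.25  -0.25]
```

```bash
python3 -m pendant '[0,-10,2.5,-19,0,0,0.55, 0,-20,5,-38,0,0,0.55, 3,-32,8,-57,0,0,0.55, 5.2,-43.4,10.7,-76,0,0,0.55, 5.2,-43.4,10.7,-76,0,0,0.55, 5.2,-43.4,10.7,-76,0,0,0.55, 5.2,-43.4,10.7,-76,0,0,0.55, 5.2,-43.4,10.7,-76,0,0,0.55]'
python3 - <<'E'
from go import *
tot([.425,.2907,.03],axes(-86.8))
E
```

```text
t: 19.05
eef_pos: [0.4201, 0.2928, 0.0637]
orientation: [-52.4, 89.9, -139.1]
ft_force: [0.0, 0.8, 0.6]
grip_width: 0.447
t 19.05 p [0.4201 0.2928 0.0637] q [ 56.9  13.1 -29.9  -0.  -47.1  36.5] F [0.  0.8 0.6] g 0.447
shift cm [6.67 0.48 0.24] rot [0.15 0.04 0.05]
```

```bash
python3 -m pendant '[3.5,0.4,0.2,0,0,0,0.55, 6.7,0.4,0.2,0,0,0,0.55, 7.7,0.4,0.2,0,0,0,0.55, 8.5,0.4,0.2,0,0,0,0.55, 8.9,0.4,0.2,0,0,0,0.55, 8.9,0.4,0.2,0,0,0,0.55]'
python3 -m pendant '[0.2,0,0,0,0,0,0.55,0.2,0,0,0,0,0,0.55]'|sed -n 2,4p
python3 -m pendant '[0.1,0,0,0,0,0,0.55,0.1,0,0,0,0,0,0.55]'|sed -n 2,4p
```

```text
t: 19.8
eef_pos: [0.4265, 0.2891, -0.024]
orientation: [138.9, 90.0, 51.9]
ft_force: [-0.7, 0.5, -0.1]
grip_width: 0.449
eef_pos: [0.4263, 0.2891, -0.0262]
orientation: [143.8, 90.0, 56.8]
ft_force: [-0.6, 0.0, -0.0]
eef_pos: [0.4264, 0.2892, -0.0265]
orientation: [126.7, 90.0, 39.8]
ft_force: [-3.1, -0.2, 10.3]
```

```bash
sed -i 's/OFF=.033/OFF=.0262/' go.py; python3 -m pendant '[-0.27,0,0,0,0,0,0.55, -0.27,0,0,0,0,0,0.55, -0.27,0,0,0,0,0,1, -0.27,0,0,0,0,0,1,-0.27,0,0,0,0,0,1,-0.27,0,0,0,0,0,1,-0.27,0,0,0,0,0,1,-0.27,0,0,0,0,0,1]'
```

```text
t: 21.3
eef_pos: [0.4261, 0.2888, -0.0248]
orientation: [-54.3, 90.0, -141.3]
ft_force: [0.8, 0.4, -0.9]
grip_width: 0.221
```

```bash
python3 -m pendant '[0,0,0,0,0,0,1,0,0,0,0,0,0,1]' | tail -4
```

```text
eef_pos: [0.4262, 0.2889, -0.0248]
orientation: [-27.5, 90.0, -114.5]
ft_force: [0.5, 0.1, -0.9]
grip_width: 0.222
```

```bash
python3 -m pendant '[-3,0,0,0,0,0,1,-6,0,0,0,0,0,1,-10,0,0,0,0,0,1,-10,0,0,0,0,0,1,-10,0,0,0,0,0,1]'
python3 - <<'E'
from go import *
from fit2 import *
g=bot.observe()
F=W(p2,(-.018,.1098,.062)); print('F',F)
ex=np.array([np.cos(p2[2]),np.sin(p2[2]),0]); P=F-.120*ex; P[2]=.0312+.045; print(P)
to(P,axes(-90+17.4))
E
```

```text
t: 22.18
eef_pos: [0.4259, 0.2886, 0.075]
orientation: [-127.2, 90.0, 145.8]
ft_force: [-0.7, 0.4, -1.8]
grip_width: 0.225
F [0.580883   0.06922069 0.062     ]
[0.46640999 0.03322165 0.0762    ]
t 22.175 p [0.4259 0.2886 0.075 ] q [ 56.   12.4 -28.9  -0.  -48.6  37. ] F [-0.7  0.4 -1.8] g 0.225
shift cm [-0.12  2.72 25.72] rot [-1.441e+01 -1.000e-02  1.000e-02]
```

```bash
python3 -m pendant '[0,1,6,-4,0,0,1, 0,1.5,12,-7,0,0,1, 0,2,18,-10.5,0,0,1, 0,2.7,25.7,-14.4,0,0,1, 0,2.7,25.7,-14.4,0,0,1, 0,2.7,25.7,-14.4,0,0,1, 0,2.7,25.7,-14.4,0,0,1]'
python3 - <<'E'
from go import *
from fit2 import *
F=W(p2,(-.018,.1098,.062)); ex=np.array([np.cos(p2[2]),np.sin(p2[2]),0]); P=F-.110*ex; P[2]=.0312
to(P,axes(-90+17.4))
E
```

```text
t: 23.05
eef_pos: [0.4665, 0.0343, 0.0748]
orientation: [-84.0, 90.0, -156.6]
ft_force: [-0.1, -0.3, -0.2]
grip_width: 0.225
t 23.05 p [0.4665 0.0343 0.0748] q [ 28.4   8.3 -34.5  -0.  -47.3  79. ] F [-0.1 -0.3 -0.2] g 0.225
shift cm [4.36 0.96 0.1 ] rot [0.01 0.   0.04]
```

```bash
python3 -m pendant '[2,0,0,0,0,0,1, 4.36,0.1,0.1,0,0,0,1, 4.36,1,0.1,0,0,0,1, 4.36,1,0.1,0,0,0,1,4.36,1,0.1,0,0,0,1]'
python3 - <<'E'
from go import *
from fit2 import *
p,C,s=cur(); print(p,stage_now()); ax=C.as_matrix()[:,1]; print(ax)
tip=p+ax*(.0137+.076)+[0,0,.0308]; mid=p+ax*(.0137)+[0,0,.0308]; print('tip pred',tip)
A=[]
for n in('scene','top'):
    im=bot.read_camera(n); cv2.imwrite(f'pics/{n}8.png',im)
    q=proj(n,tip); print(n,'tip',q,'shoulder',proj(n,mid),'hole',proj(n,W(p2,(-.018,.1098,.062))))
    x,y=(int(v) for v in q-(30,36)); print('origin',x,y)
    im=cv2.resize(im[y:y+72,x:x+64],None,fx=6,fy=6,interpolation=cv2.INTER_CUBIC)
    for v in range(0,64,10): cv2.putText(im,str(x+v),(v*6,9),0,.33,(0,0,255))
    for v in range(0,72,10): cv2.putText(im,str(y+v),(0,v*6+4),0,.33,(0,0,255))
    A.append(im)
cv2.imwrite('pics/G.png',np.hstack(A))
E
```

```text
t: 23.68
eef_pos: [0.4771, 0.0363, 0.0324]
orientation: [97.4, 89.9, 24.8]
ft_force: [-0.3, 0.1, -0.4]
grip_width: 0.224
[0.4770797  0.03633652 0.03239797] (np.float64(-0.12688728467885182), np.float64(0.10957057438015258), np.float64(0.05859797471143706))
[0.9540517  0.29963967 0.00119127]
tip pred [0.56265814 0.0632142  0.06330483]
scene tip [244.23703672 219.76174079] shoulder [262.64587    200.07195362] hole [239.47582438 225.38391191]
origin 214 183
top tip [244.68892661 182.73010039] shoulder [253.6923566  213.08500484] hole [242.35850554 175.38287264]
origin 214 146
```

View pics/G.png

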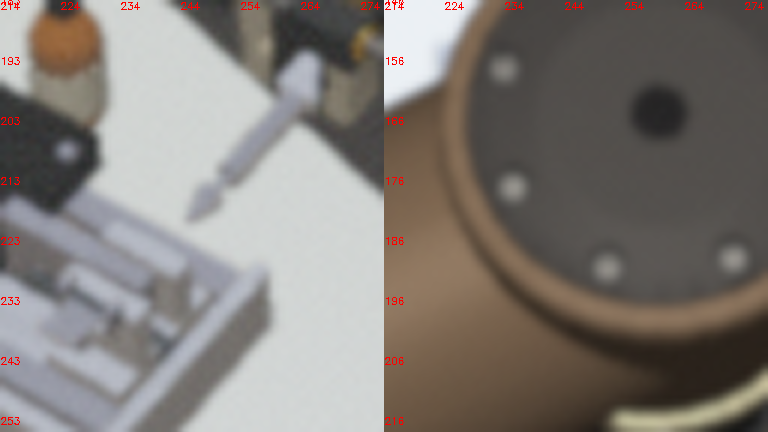

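The scene view shows the pin held straight, its tip at (245,219) and pointing at the fork hole near (236,229). The hole lies about 1 mm to the +y side and the pin is about 1 mm too high; I'll correct both and start the insertion.

```bash
python3 -m pendant '[0.12,0,-0.15,0,0,0,1, 0.12,0.8,-0.15,0,0,0,1, 0.12,1.4,-0.15,0,0,0,1, 0.12,1.8,-0.15,0,0,0,1]'|sed -n 2,4p
python3 -m pendant '[0,0.25,0,0,0,0,1, 0,0.5,0,0,0,0,1, 0,0.75,0,0,0,0,1]'|sed -n 2,4p
```

```text
eef_pos: [0.4938, 0.0427, 0.0304]
orientation: [79.7, 90.0, 7.1]
ft_force: [0.6, -0.2, 0.3]
eef_pos: [0.5004, 0.0447, 0.0304]
orientation: [-79.3, 90.0, -151.9]
ft_force: [-0.5, 0.9, -0.4]
```

```bash
python3 -m pendant '[0,0.25,0,0,0,0,1, 0,0.5,0,0,0,0,1, 0,0.75,0,0,0,0,1]'|sed -n 2,4p
python3 -c "
from go import *;print(stage_now())"
```

```text
eef_pos: [0.5077, 0.0471, 0.0305]
orientation: [135.0, 90.0, 62.4]
ft_force: [-0.1, 0.2, -0.9]
(np.float64(-0.0944953655813087), np.float64(0.11063114700617659), np.float64(0.056668624707326136))
```

```bash
python3 -m pendant '[-0.07,0.25,0,0,0,0,1, -0.07,0.5,0,0,0,0,1, -0.07,0.8,0,0,0,0,1]'|sed -n 2,4p
python3 -m pendant '[0,0.25,0,0,0,0,1, 0,0.5,0,0,0,0,1]'|sed -n 2,4p
```

```text
eef_pos: [0.5153, 0.0495, 0.0312]
orientation: [125.8, 90.0, 53.2]
ft_force: [-0.2, 0.2, -1.3]
eef_pos: [0.52, 0.0509, 0.0311]
orientation: [-90.4, 90.0, -163.0]
ft_force: [0.0, -0.6, -0.3]
```

```bash
python3 -m pendant '[0,0.25,0,0,0,0,1, 0,0.5,0,0,0,0,1, 0,0.75,0,0,0,0,1]'|sed -n 2,4p
python3 -c "
from go import *;print(stage_now(),bot.observe()['t'])"
```

```text
eef_pos: [0.527, 0.0528, 0.0311]
orientation: [-63.6, 90.0, -136.2]
ft_force: [-0.6, -2.7, -0.5]
(np.float64(-0.07428993365586535), np.float64(0.11032621802763713), np.float64(0.05727757275171954)) 26.025
```

```bash
python3 -m pendant '[0,0.25,0,0,0,0,1, 0,0.5,0,0,0,0,1, 0,0.75,0,0,0,0,1]'|sed -n 2,4p
python3 -m pendant '[0,0.25,0,0,0,0,1, 0,0.5,0,0,0,0,1]'|sed -n 2,4p
```

```text
eef_pos: [0.5344, 0.0554, 0.0311]
orientation: [-35.8, 90.0, -108.4]
ft_force: [-1.1, -2.7, -0.8]
eef_pos: [0.5388, 0.0569, 0.031]
orientation: [-98.5, 90.0, -171.1]
ft_force: [-0.8, -2.9, -0.3]
```

```bash
python3 -m pendant '[0,0.25,0,0,0,0,1, 0,0.5,0,0,0,0,1, 0,0.75,0,0,0,0,1]'|sed -n 2,4p
python3 -c "
from go import *;print(stage_now(),bot.observe()['t'])"
```

```text
eef_pos: [0.5464, 0.0592, 0.0312]
orientation: [85.5, 90.0, 12.9]
ft_force: [-0.7, -3.0, -0.9]
(np.float64(-0.05389830455727921), np.float64(0.11054987615964273), np.float64(0.05737309623798815)) 27.025
```

```bash
python3 -m pendant '[0,0.25,0,0,0,0,1, 0,0.5,0,0,0,0,1, 0,0.75,0,0,0,0,1]'|sed -n 2,4p
python3 -m pendant '[0,0.25,0,0,0,0,1, 0,0.5,0,0,0,0,1]'|sed -n 2,4p
```

```text
eef_pos: [0.5528, 0.0611, 0.0309]
orientation: [-87.0, 89.9, -159.6]
ft_force: [-1.9, -2.4, -1.6]
eef_pos: [0.5577, 0.0627, 0.0309]
orientation: [-94.2, 89.9, -166.8]
ft_force: [-4.4, -2.7, -0.6]
```

```bash
python3 -m pendant '[0,0.25,0,0,0,0,1, 0,0.5,0,0,0,0,1]'|sed -n 2,4p
python3 -c "
from go import *;print(stage_now(),bot.observe()['t'])"
```

```text
eef_pos: [0.5612, 0.0638, 0.0305]
orientation: [-92.9, 89.8, -165.5]
ft_force: [-2.9, -1.6, -1.0]
(np.float64(-0.038423343353897244), np.float64(0.11057933348014172), np.float64(0.056740201167513)) 27.9
```

Next I'll push home until the shoulder's reaction shows in the force.

```bash
python3 -m pendant '[0,0.2,0,0,0,0,1, 0,0.4,0,0,0,0,1]'|sed -n 2,4p
python3 -m pendant '[0,0.15,0,0,0,0,1, 0,0.3,0,0,0,0,1]'|sed -n 2,4p
```

```text
eef_pos: [0.5674, 0.066, 0.0312]
orientation: [99.3, 89.9, 26.8]
ft_force: [-1.1, -0.2, -2.5]
eef_pos: [0.5698, 0.0666, 0.0312]
orientation: [99.5, 90.0, 26.9]
ft_force: [-1.3, -1.0, -1.8]
```

```bash
python3 -m pendant '[0,0.15,0,0,0,0,1, 0,0.2,0,0,0,0,1]'|sed -n 2,4p
python3 -c "
from go import *;print(stage_now(),bot.observe()['t'],bot.observe()['grip_width'])"
```

```text
eef_pos: [0.5708, 0.0669, 0.031]
orientation: [-92.6, 89.9, -165.2]
ft_force: [-4.4, -0.6, -0.3]
(np.float64(-0.02832469788199436), np.float64(0.11056686127579068), np.float64(0.05722208962111145)) 28.65 0.22583103272823543
```

```bash
python3 -m pendant '[0,0.15,0,0,0,0,1, 0,0.2,0,0,0,0,1]'|sed -n 2,4p
python3 -m pendant '[0,0.15,0,0,0,0,1,0,0.15,0,0,0,0,1]'|sed -n 2,4p
python3 - <<'E'
from go import *
from fit2 import *
print(stage_now())
im=bot.read_camera('scene'); cv2.imwrite('pics/scene9.png',im); g=cv2.cvtColor(im,cv2.COLOR_BGR2GRAY).astype(int); o=cv2.imread('pics/scene7.png',0).astype(int)
print('     '+' '.join(f'{c:3d}' for c in range(216,246)))
for r in range(222,250): print(r,' '.join(f'{v:3d}' for v in g[r,216:246]),'|',' '.join(f'{v:3d}' for v in (g-o)[r,216:240]))
for x in(.018,.034,.058): print(x,proj('scene',W(p2,(x,.1095,.062))).round(1), 'top of catch',proj('scene',W(p2,(x,.1095,.082))).round(1))
E
```

```text
eef_pos: [0.5708, 0.0667, 0.0307]
orientation: [-90.4, 89.7, -163.0]
ft_force: [-10.1, -0.3, 2.6]
eef_pos: [0.5708, 0.0667, 0.0306]
orientation: [-90.3, 89.6, -163.0]
ft_force: [-13.5, 0.2, 6.1]
(np.float64(-0.0283993233977435), np.float64(0.11042300245335593), np.float64(0.05675200286652391))
     216 217 218 219 220 221 222 223 224 225 226 227 228 229 230 231 232 233 234 235 236 237 238 239 240 241 242 243 244 245
222 105 105 106 115 126 140 152 157 158 156 158 156 151 134 129 154 173 182 184 186 182 181 185 186 185 176 148  94  60  55 |  -1  -4  -5  -1  -4   0   1  -1  -3  -7  -2  -3  -2  -4  -8  -7  -4  -1  -4  -2  -5  -3   7  14
223 101 102 105 104 105 119 134 147 153 159 160 160 158 152 144 144 156 169 176 182 184 188 188 188 187 183 162 108  73  87 |  -6  -5  -1  -4  -7  -2  -2  -4  -3  -2  -2  -2  -3  -2  -2  -6  -3   2  -3  -2  -3   1   1   6
224 103 104 101 102 102 105 113 122 133 149 156 158 161 159 154 150 148 148 154 166 180 183 187 187 187 185 172 131 103 111 |  -2  -3  -7  -4  -6  -7  -2  -7  -6  -4  -1  -3   0  -3  -3  -4  -1  -3  -5  -5  -1  -4   0  -2
225 102 104  9
[... 4976 characters left out ...]
9 140 120 113 112 |  -2  -1  -8 -13 -12 -15 -22 -12  -8  -3   0  -2   0  -1  -3  -2  -2  -3  -4  -1  -4  -1  -3   1
248 142 129 126 124 132 143 151 156 155 160 154 153 150 146 134 140 153 163 148 132 150 175 184 186 178 151 124 113 111 110 |   1  -3  -8 -19 -19 -14  -8  -4  -5   1  -5  -3  -1   1  -4   1  -3  -2  -2  -3  -1   1   0  -3
249 173 156 132 115 124 142 153 155 157 156 157 156 157 153 149 142 138 136 129 145 170 185 186 178 153 125 114 112 110 113 |   0  -2  -4 -11 -12  -5   0  -2  -2  -1  -4  -5   0  -1  -2  -2  -3  -4  -3  -2  -4   0   0   1
0.018 [230.  235.4] top of catch [229.5 230. ]
0.034 [225.7 240. ] top of catch [225.2 234.6]
0.058 [219.1 247. ] top of catch [218.5 241.7]
```

It has stalled at 13 N: the shoulder is against the ear. The catch passed its force peak earlier and looks the same in the picture as before insertion. I'll ease the pressure off, open and withdraw.

```bash
python3 -m pendant '[0,-0.15,0,0,0,0,1, 0,-0.3,0,0,0,0,1, 0,-0.3,0,0,0,0,1]'|sed -n 2,4p
python3 -m pendant '[0,0,0,0,0,0,0.5,0,0,0,0,0,0,0.5,0,0,0,0,0,0,0.5,0,0,0,0,0,0,0.5]'|sed -n 2,5p
python3 -m pendant '[0,-0.3,0,0,0,0,0.5, -3,-0.5,0,0,0,0,0.5, -8,-0.5,0,0,0,0,0.5, -8,-0.5,0,0,0,0,0.5,-8,-0.5,0,0,0,0,0.5]'
```

```text
eef_pos: [0.5709, 0.0668, 0.0308]
orientation: [-89.5, 89.9, -162.2]
ft_force: [-5.0, -1.1, -1.9]
eef_pos: [0.5734, 0.0679, 0.0319]
orientation: [93.1, 89.8, 20.5]
ft_force: [0.3, 0.6, 1.0]
grip_width: 0.5
t: 30.7
eef_pos: [0.5671, 0.0659, 0.1113]
orientation: [115.2, 89.9, 42.6]
ft_force: [1.0, -0.1, -1.0]
grip_width: 0.499
```

```bash
python3 -m pendant '[-6,0,6,0,0,0,0.5, -10,0,12,0,0,0,0.5, -10,0,18,0,0,0,0.5, -10,0,24,0,0,0,0.5, -10,0,30,0,0,0,0.5,-10,0,36,0,0,0,0.5,-10,0,36,0,0,0,0.5]'
python3 - <<'E'
from hole import *
t=bot.read_camera('top'); s=bot.read_camera('scene'); cv2.imwrite('pics/topX.png',t); cv2.imwrite('pics/sceneX.png',s)
t0=cv2.imread('pics/top0.png',0); g=cv2.cvtColor(t,6); 
d=g.astype(int)-t0
print('top diff'); print('     '+' '.join(f'{c:3d}' for c in range(226,262)))
for r in range(142,192): print(r,' '.join(f'{v:3d}' for v in d[r,226:262]))
for n,x,z in(('grip end',-.048,.068),('shoulder',-.018,.068),('tip',.058,.062),('catch',.026,.082)): print(n,proj('top',W(p2,(x,.1105,z))).round(1))
E
```

```text
t: 31.58
eef_pos: [0.6743, -0.2813, 0.208]
orientation: [-114.5, 89.8, 172.7]
ft_force: [-0.6, -0.2, 0.0]
grip_width: 0.5
top diff
     226 227 228 229 230 231 232 233 234 235 236 237 238 239 240 241 242 243 244 245 246 247 248 249 250 251 252 253 254 255 256 257 258 259 260 261
142   0   0   0   1   1   1   1   0   0   0   1   0   0   0   1   0   0   1   0   0   1   0   1   0   0   0   1  -2 -18 -85 -160 -175 -156 -153 -171 -192
143   1   0   0   0   0   0   0   0   1   1   1   0   0   0   1   0   0   0   0   1   0   0   0   0   1   0   0  -1 -15 -77 -143 -150 -122 -117 -139 -172
144   0   1   1   0   0  -1  -3  -2  -1   0   0   1   0   0   0   0   0   0   0   0   0   1   1   0   0   1   1  -1 -13 -61 -122 -131 -104 -96 -115 -149
145   1   0   0   1   0  -3  -9 -10  -6  -2   0   0   1   0   0   0   1   1   0   0   1   0   0   1   1   0   0  -1  -8 -43 -95 -123 -103 -93 -108 -132
146   0   1   1   0   0  -6 -21 -32 -20  -7   0   1   1   1   1   1   1   1   0   1   1   1   0   0   0   0   0   0  -5 -27 -71 -114 -114 -108 -114 -128
147   0   0   0   0   0  -9 -32 -51 -40 -14  -2   0   
[... 6021 characters left out ...]
   1   1   0   1   0   0
188   0   0   1   0   1  -1   0   0   0   1   0   0   0   0  -1  -4  -6  -9  -8  -5  -4  -3   0   0   0   1   1   0   2   1   0   1   1   1   2   1
189   0   1   1   1   1   0   0   1   0   1   1   1   1   0   0  -2  -4  -3  -2  -1   0   1   1   0   0   0   1   1   1   0   0   1   1   0   0   1
190   1   1   1   0   1   0   1  -1   0   1   1  -1   0   1  -1   1   0   1   1   1   1   0   0   1   0   0   1   0   1   1   0   1   1   1   0   0
191   0   1   0   0   1   0   1   0   1   0   0   1   0   1   0   1   1   1   1   1  -1  -1   0   1   0   1   0   2   1   0   0   1   0   0   0   0
grip end [245.5 186.6]
shoulder [242.  174.8]
tip [233.4 146.2]
catch [236.8 155.9]
```

```bash
python3 - <<'E'
from h import *
a=cv2.imread('pics/scene0.png',0).astype(int);b=cv2.imread('pics/sceneX.png',0).astype(int)
for n,x,y,w,h in(('bottle',215,175,20,32),('objective',282,215,20,22),('eyepiece',367,272,22,24),('short pin',193,130,28,18)): print(n,abs(a-b)[y:y+h,x:x+w].mean().round(1))
print(bot.observe()['t'],bot.observe()['ft_force']); print(bot.close_job())
E
```

```text
bottle 19.2
objective 1.5
eyepiece 2.3
short pin 1.9
31.675 [ 0.91370759 -0.17101227 -0.49727125]
the job is handed in; nothing more can be done
None
```

```bash
python3 - <<'E'
import cv2,numpy as np
a=cv2.imread('pics/scene0.png',0)
for n in('scene9','sceneX'):
    b=cv2.imread(f'pics/{n}.png',0); r=cv2.matchTemplate(b,a[188:206,216:234],cv2.TM_CCOEFF_NORMED); print(n,cv2.minMaxLoc(r)[1::2])
    d=abs(a.astype(int)-b)[175:207,215:235]; print(d.mean(1).round().astype(int).tolist())
E
```

```text
scene9 (0.6727262139320374, (205, 90))
[151, 156, 152, 136, 120, 120, 126, 126, 115, 95, 62, 32, 21, 31, 49, 56, 54, 49, 46, 40, 40, 47, 59, 72, 82, 91, 98, 103, 105, 113, 130, 135]
sceneX (0.6697346568107605, (103, 93))
[1, 1, 1, 1, 1, 1, 2, 1, 1, 1, 2, 1, 1, 2, 1, 1, 1, 1, 1, 1, 1, 2, 7, 19, 33, 44, 52, 61, 68, 81, 106, 116]
```

The long pin is through the fork and tongue with its shoulder against the front ear, and I handed the job in at 31.7 s. No verdict was reported.

**What I did:**
- I pushed the carriage about 74 mm along until the tongue hole lined up with the fork.
- I picked up the long pin by its grip and put it in from the front. A small force peak of about 5 N and its drop were the catch being lifted and falling back.
- The pin then stalled at 13 N with no further travel. I let go, and the arm stood clear with nothing in the gripper.

**Last checks, on picture values and forces (my 12 views were used up):**
- **Pin:** the top picture shows the tip and grip within about 1 px (2–3 mm) of the positions predicted for a pin fully home.
- **Catch:** the pixels there match the picture from before the job, so it looks shut.
- **Objective, eyepiece and short pin:** their picture areas are unchanged.
- **Bottle:** its upper part is unchanged. The lower part differs because the moved carriage now hides it in that view. A template match on the bottle was therefore inconclusive.

**What disagreed:**
- **Fingertip height:** the real fingertips sat about 26 mm above the reported TCP. My first push therefore passed over the carriage without touching it. Touching the carriage top suggested a 33 mm offset, but touching the bench gave 26 mm, which I used for the grasp. The carriage touch was probably in a recess.
- **Fork position:** the two cameras differed by about 4 mm along the stage, so I used a value between them. Side force during insertion stayed at or below 3 N.

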